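# Tighten the anchor screw with the ratchet wrench and shut the hatch

### The arm

A 6-joint arm with a two-finger parallel gripper is mounted at the origin on a cart in front of the work surface, level with it; the furniture and walls round the work are solid. World frame = base frame: x ahead of the robot, y to its left, z up, the work surface at z = 0. Lengths are in m, angles in rad, forces in N, time in s.
With the tool pointing down it reaches from about 0.325 to 0.9 m from the base axis. Payload 3.5 kg.
Tool frame: the origin (TCP) lies on the centre line of the jaws, within the pads' length; the fingertips stand 25 mm ahead of it and the grasp point (between the pads) lies 6 mm ahead of it; z points along the fingers, y is the direction in which the jaws open and shut (so a half turn about z gives the same grasp; the last joint's range is limited). The gripper opens to 85 mm and grips with 20 to 120 N. Pads are 22 mm wide; open, the fingers measure 114 mm over their backs; the gripper's body (76 mm by 85 mm) begins 54 mm behind the grasp point. The pads swing forward as they close: fully open they stand 13 mm farther back than shut.
Start: joints at [1.134, 0.276, -0.026, 1.268, 0, 1.467], TCP at [0.205, 0.59, 0.256] pointing down, gripper open.
Joint ranges: [-3.12, 3.12], [-0.85, 1.88], [-1.08, 1.24], [-1.95, 2.15], [-1.57, 1.53], [-3.14, 3.14]. Speed limits (rad/s): [2.57, 2.57, 3.14, 3.14, 3.14, 3.14].

### API

Orientations are given as a 3x3 rotation matrix whose columns are the frame's x, y, z axes.
In Python, from bench import ctrl gives the robot as it stands.
- The arm moves only by the tool step_arm, never from a script. Its arguments are lists of equal length, an entry for each row: "delta_pos": the shift along the tool's x, y, z in mm, a list of three; "rot": the turn, a rotation vector about the tool's x, y, z in rad, a list of three. In form: {"delta_pos": [[tx, ty, tz], ...], "rot": [[wx, wy, wz], ...]}. A call has 1 to 12 rows; each row is the pose to reach, as a shift and turn from the pose commanded when the call began, along the tool's axes at that moment; what a row does not reach only later rows make up. A row lasts 1/8 s, in which the tool goes at most 62.5 mm and 10.7 degrees, less where a joint would pass 70% of its speed; a pose out of reach is approached as far as the arm can. A call with a gripper value outside its range is refused whole. "gripper" is the closure, from -1 (fully open) to 1 (shut), set as the call begins (left out, the last holds). The fingers move at their own pace and stop on an object; "newtons" is the grip in N (left out, the last holds). Time passes only in rows, so rows that repeat a pose let the fingers close. It gives the time, the measured TCP pose, the force and the opening at its end, in the units of the state.
- ctrl.read_state(): the state, without advancing time (a new reading comes with each control period).
- ctrl.get_image(name): name is "side" or "top"; returns the picture (384x512x3 uint8, red, green, blue); there is no depth.
- ctrl.get_calibration(name): a dict with "fx", "fy", "cx", "cy" (pixels), "rvec" (rotation vector, rad) and "tvec" (3), from world to camera coordinates, as OpenCV has them. Camera axes: x right, y down, z forward; pixel columns grow to the right and rows downward; lengths in m; the calibration is good to about 2 mm. A picture is of the moment at which its call begins. get_calibration takes no time and is no camera call.
- ctrl.job_done(): hands the job in, once; it reports no verdict.
The state is a dict: "clock": time; "joints": joint angles; "joint_velocities": joint speeds; "tau": joint torques, N m; "ee_pos": TCP position; "orientation": TCP orientation; "ft_force": force on the tool from outside, world axes, zero at the start; "ft_torque": the same for the moment, N m; "opening": opening from 0.0 (shut) to 1.0 (fully open).
Only numpy, scipy, OpenCV 4.12 (cv2) and the standard library are available. Lean on these libraries where they do the work, as an engineer would, in place of code of your own. Each camera call takes 0.05 s, during which the arm holds its last target. There are 200 camera calls.

### The job

Tighten the screw of the low grey anchor box on the counter: set the ring of the ratchet wrench down over the screw's toothed head and swing the handle back and forth in the open bay, without lifting the wrench off between strokes, until the screw has turned clockwise all the way and its pointer rests against the stop block. Then lay the wrench flat, right side up, in the middle of the wooden tray, and push the sliding hatch shut over the bay, fully home against the end post. Leave the sweets and other things around where they are.

Things in the scene. Friction and masses are not known exactly. Their poses are not given: they have to be found in the camera images.
- anchor_box: Fixed grey steel box, 108 x 378 mm. Origin on the table under the screw's axis; x to the back, y left along the hatch's track, z up. Bay open above and in front: floor z = 8, from y = -90 (end post, 78 high) to y = +90 (closed deck, 62 high, reaching y = +270), back wall at x = +42 (64 high). Front edge: only a 12 high rail, x = -44 to -55. Place and yaw vary.
- screw_seat (a point): On the screw's vertical axis, 30 mm above the table: top of its washer, where the seated wrench's underside rests. Above it a smooth collar 37 dia. x 10 high, then a crown of 15 saw teeth, 36 mm over tips, 28 over roots, up to 50 mm above the table, tapering to 19 dia. at 62. The wrench fits at any yaw.
- screw (a joint): Angle of the screw in rad, growing clockwise seen from above (tightening). Starts at 0 to 0.4; firm stop at 2.7, where the pointer (a 14 mm tongue on the washer) meets the stop block. Stays where it is left; turning it takes about 0.4 N m.
- stop_block (a point): Top of the small fixed block, 16 x 9 mm, beside the washer in the bay, where the pointer ends.
- wrench: Loose ratchet wrench, 198 mm long, 31 high, about 0.25 kg, lying flat, right side up. Origin on its underside between ring and handle end; x points to the ring, z up. Ring centre at x = +65 (66 mm outside, 40.6 bore right through, flared below); straight black handle, 22 wide, 25 high (z = 6 to 31), from x = +7 to -100, with a small foot under its end.
- pawl (a joint): Spring pawl inside the ring, level with the teeth (rad, 0 at rest). It turns the screw when the wrench swings clockwise from above and clicks over the teeth when it swings back (a tooth every 0.42 rad, so up to 0.5 rad of a stroke may be lost before it bites; return drag about 0.02 N m). Pressing the ring on takes about 3 N.
- wrench_ring (a point): Centre of the wrench's ring on its underside; lies on screw_seat when seated. In the bay the handle, pointing to the front, can swing about 45 degrees to either side.
- wrench_grip (a point): Good place to hold the handle, 110 mm from the ring's centre, at mid height (18.5 mm above the underside).
- hatch (a joint): Opening of the hatch in m: 0 shut against the end post, 0.18 fully open (left, over the deck); starts at 0.165 to 0.18. An aluminium plate 100 x 180 mm, top 71 mm above the table, with a front apron down to 15 mm, its outer face 50 mm in front of the screw's axis. Needs about 3 N to slide; stays where it is left.
- hatch_bar (a point): Top centre of the hatch's black grab bar, 100 mm above the table; the bar is 50 mm long along the box's x, 12 mm thick along the track and stands 29 mm above the plate; it can be pushed sideways or pinched.
- tray: Fixed shallow wooden tray, 235 x 122 mm outside (long side along its x), walls 4 mm thick and 20 mm high, floor 4 mm thick. Origin on the table under its centre.
- lollipop: Bystander: disc lollipop on a stick, 135 x 45 x 13 mm, lying beside the wrench. Origin centre of its underside.
- choc_bar: Bystander: wrapped chocolate bar, 115 x 38 x 17 mm, at the front of the table. Origin centre of its underside.
- flat_tin: Bystander: round flat tin, 67 dia. x 23 mm, in front of the anchor box. Origin centre of its underside.
- gift: Bystander: small gift box with ribbon, 63 x 63 x 64 mm, at the left. Origin centre of its underside.
- price_stand: Bystander: small wooden block with an upright card, 22 x 64 x 58 mm, at the left. Origin centre of its underside.

How it is judged:
By the outcome, as a careful person would: the job done as asked, in the order asked, and still so for the second after the job is handed in, with the robot touching nothing.
It also fails if it takes over 72 s, if anything falls off the work surface, if the arm or the gripper's body presses on something with over 40 N, if the wrist force passes 120 N, or if a joint passes its speed limit or range.

## Working session

There is one attempt and no reset: what is moved stays moved. The work goes in short steps, Python scripts to look and compute and a tool call to move; the robot and the scene stay as the last step left them, time stands still between calls to the robot, and variables do not carry over. Pictures are saved under pics/ and viewed, on a budget of 10 in all, crops included, one or two more only if the job needs it, and the job is handed in when it is done.

Besides the shell and the picture viewer there is one more tool, called after "Call:" by a JSON object that holds its "fn" and its "kwargs", one argument or row to a line. step_arm: Moves the arm, as the interface text tells. Its arguments: {"type":"object","properties":{"delta_pos":{"type":"array"},"rot":{"type":"array"},"gripper":{"type":"number"},"newtons":{"type":"number"}},"required":["delta_pos","rot"]}

```bash
mkdir -p pics; ls; python3 - <<'E'
from bench import ctrl
import cv2,numpy as np
for n in("top","side"):
    im=ctrl.get_image(n); cv2.imwrite(f"pics/{n}0.png",im[:,:,::-1])
    cv2.imwrite(f"pics/{n}0b.png",cv2.resize(im[:,:,::-1],(800,600),interpolation=cv2.INTER_CUBIC))
    print(n,ctrl.get_calibration(n))
s=ctrl.read_state();print(s)
E
```

```text
pics
top {'fx': 470.4683733840002, 'fy': 470.4683733840002, 'cx': 253.97326567503808, 'cy': 189.28365466752302, 'rvec': array([ 2.15193274, -2.17009444,  0.15162027]), 'tvec': array([0.04909754, 0.46949   , 1.42497453])}
side {'fx': 354.14278628058577, 'fy': 354.14278628058577, 'cx': 258.8251521781196, 'cy': 199.5117635027203, 'rvec': array([ 0.47346379, -2.55659075,  1.41854194]), 'tvec': array([0.46634677, 0.14908725, 1.12476597])}
{'clock': 0.1, 'joints': array([ 1.13361620e+00,  2.77090034e-01, -2.77079159e-02,  1.26796898e+00,
        4.26049671e-06,  1.46738432e+00]), 'joint_velocities': array([ 0.00154128, -0.001453  ,  0.00310805, -0.00158048,  0.0007426 ,
        0.00124113]), 'tau': array([ 3.02489652e-04, -4.46709430e+01,  2.96128160e+01,  8.43136513e-03,
       -6.64972913e-05,  5.00705930e-07]), 'ee_pos': array([0.20450292, 0.58993471, 0.25526776]), 'orientation': array([[-9.44814511e-01,  3.27604697e-01, -8.38186966e-04],
       [ 3.27605704e-01,  9.44812850e-01, -1.78346334e-03],
       [ 2.07658849e-04, -1.95963687e-03, -9.99998058e-01]]), 'ft_force': array([ 0.89724323, -0.18138399, -0.57562353]), 'ft_torque': array([ 0.03252522, -0.02270107,  0.00044874]), 'opening': 1.0016030434489014}
```

View pics/top0b.png

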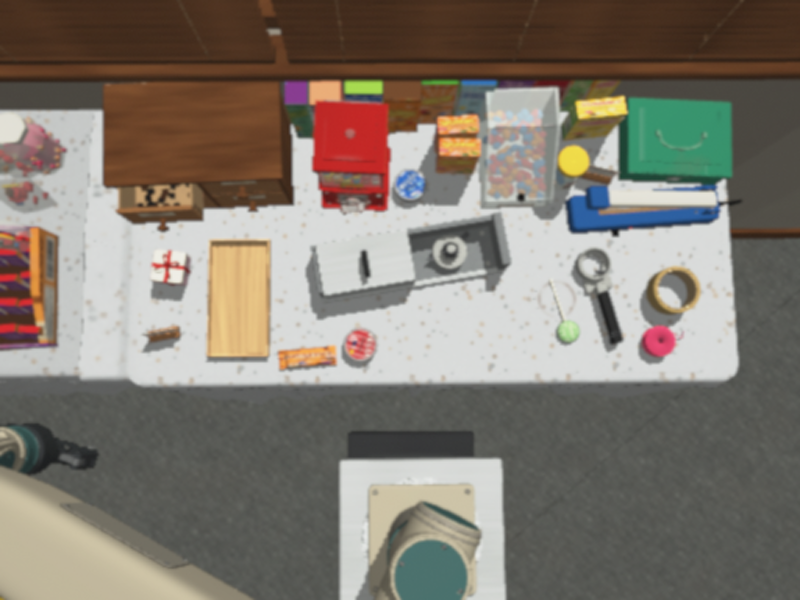

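View pics/side0b.png

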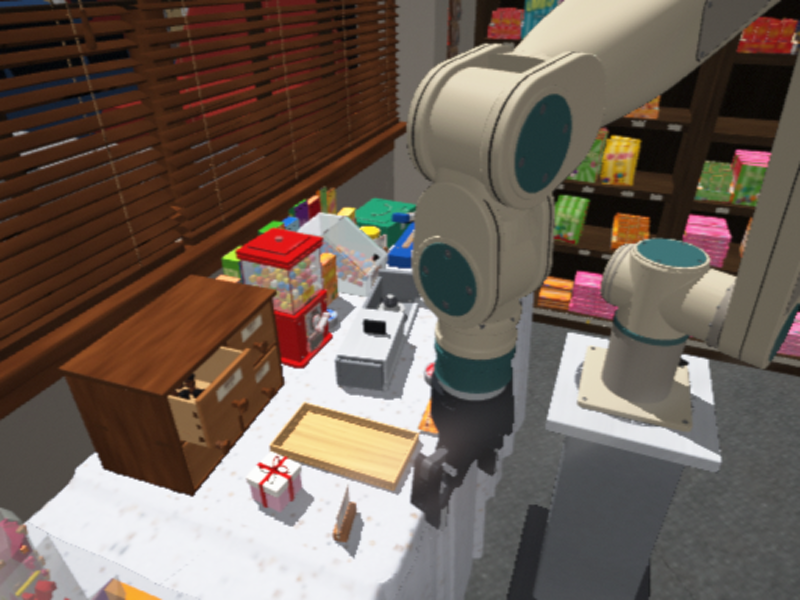

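The top picture shows (800x600 px): the screw at about (450,252), hatch bar (365,263), wrench ring (594,266) with the handle end at (615,340), tray centre (239,299), lollipop (562,310). In the side picture the arm hides most of the counter. Next I fit the models to enlarged crops.

```bash
cat > h.py <<'E'
import numpy as np,cv2
from bench import ctrl
def cal(n):
    c=ctrl.get_calibration(n);K=np.array([[c['fx'],0,c['cx']],[0,c['fy'],c['cy']],[0,0,1]]);return K,c['rvec'],c['tvec']
def proj(n,P):
    K,r,t=cal(n);return cv2.projectPoints(np.atleast_2d(np.array(P,float)),r,t,K,None)[0][:,0]
def ray(n,uv,z):
    K,r,t=cal(n);R=cv2.Rodrigues(r)[0];uv=np.atleast_2d(uv).astype(float)
    d=np.c_[uv,np.ones(len(uv))]@np.linalg.inv(K).T@R;C=-R.T@t
    return C+d*((z-C[2])/d[:,2])[:,None]
def T(p,yaw,L):
    L=np.atleast_2d(L);c,s=np.cos(yaw),np.sin(yaw)
    return L@np.array([[c,s,0],[-s,c,0],[0,0,1]])+np.array([p[0],p[1],0])
E
python3 - <<'E'
from h import *
im=cv2.imread("pics/top0.png")
def crop(x,y,w,h,s):
    c=cv2.resize(im[y:y+h,x:x+w],None,fx=s,fy=s,interpolation=cv2.INTER_CUBIC)
    for i in range(0,w,10):cv2.line(c,(i*s,0),(i*s,4 if (x+i)%50 else 12),(0,0,255),1)
    for i in range(0,h,10):cv2.line(c,(0,i*s),(4 if (y+i)%50 else 12,i*s),(0,0,255),1)
    return c
a=crop(195,130,140,70,5);b=crop(350,150,60,75,4)
o=np.zeros((600,800,3),np.uint8);o[:350,:700]=a
o[350:600,:200]=cv2.resize(b,(200,250));c=crop(125,145,60,90,1)
b=crop(350,155,60,70,4) if 0 else None
cv2.imwrite("pics/c1.png",o[:350,:700])
cv2.imwrite("pics/c2.png",np.hstack([crop(345,150,65,75,8)]))
E
```

```text
(no output)
```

View pics/c1.png

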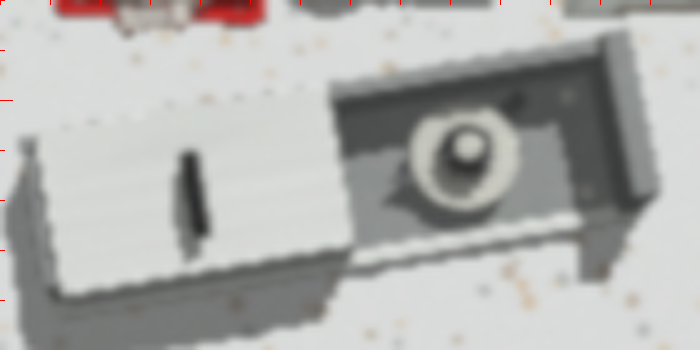

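View pics/c2.png

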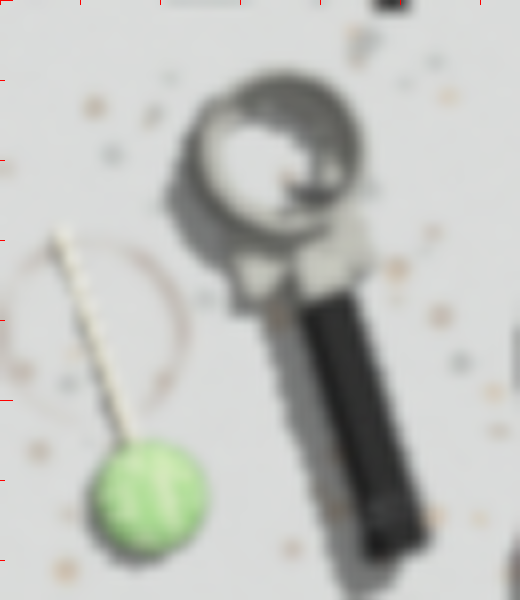

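```bash
python3 - <<'E'
from h import *
A=lambda u,v:(195+u/5,130+v/5)
B=lambda u,v:(345+u/8,150+v/8)
np.set_printoptions(precision=4,suppress=True)
K,r,t=cal('top');R=cv2.Rodrigues(r)[0];print("cam",-R.T@t)
print("screw top62",ray('top',A(467,148),.062),"washer30",ray('top',A(464,160),.03))
h=ray('top',[A(38,137),A(333,97),A(352,250),A(60,298)],.071);print("hatch",h, np.linalg.norm(h-np.roll(h,-1,0),axis=1))
d=(h[0]+h[3]-h[1]-h[2]);print("yaw",np.arctan2(-d[0],d[1]))
b=ray('top',[A(190,152),A(203,236)],.1);print("bar",b,b.mean(0))
p=ray('top',[A(598,55),A(628,32),A(655,190),A(633,208)],.078);print("post",p)
w=ray('top',[B(329,300),B(397,545)],.031);print("handle",w,np.linalg.norm(w[0]-w[1]));d=w[0]-w[1];print("yaw",np.arctan2(d[1],d[0]))
print("ring",ray('top',B(281,153),.031))
q=ray('top',np.array([(210,241),(270,241),(270,357),(208,357)])/1.5625,.02);print("tray",q,q.mean(0))
E
```

```text
cam [0.2845 0.0638 1.4725]
screw top62 [[ 0.5562 -0.0603  0.062 ]] washer30 [[ 0.5548 -0.0611  0.03  ]]
hatch [[0.5631 0.2003 0.071 ]
 [0.5865 0.0214 0.071 ]
 [0.4925 0.011  0.071 ]
 [0.4647 0.1866 0.071 ]] [0.1804 0.0946 0.1778 0.0993]
yaw 0.1437299418393139
bar [[0.5476 0.1074 0.1   ]
 [0.4972 0.0999 0.1   ]] [0.5224 0.1037 0.1   ]
post [[ 0.6099 -0.1395  0.078 ]
 [ 0.6241 -0.1581  0.078 ]
 [ 0.5267 -0.1718  0.078 ]
 [ 0.5158 -0.1582  0.078 ]]
handle [[ 0.4722 -0.3647  0.031 ]
 [ 0.377  -0.3867  0.031 ]] 0.09769528199868123
yaw 0.22660409994566302
ring [[ 0.5301 -0.3486  0.031 ]]
tray [[0.5847 0.4187 0.02  ]
 [0.5839 0.2986 0.02  ]
 [0.3516 0.2957 0.02  ]
 [0.3526 0.4173 0.02  ]] [0.4682 0.3576 0.02  ]
```

```bash
cat >> h.py <<'E'
from scipy.spatial.transform import Rotation as Ro
def Rd(yaw):
    c,s=np.cos(yaw),np.sin(yaw);return np.array([[c,s,0],[s,-c,0],[0,0,-1.]])
def go(*tg):
    "tg: (x,y,z,toolyaw) in world -> rows for step_arm from the measured pose"
    st=ctrl.read_state();R=st['orientation'];p=st['ee_pos']
    print("t",round(st['clock'],2),"F",st['ft_force'].round(1),"p",p.round(4),"yaw",round(np.arctan2(R[1,0],R[0,0]),3),"tilt",R[:2,2].round(4),"open",round(st['opening'],3))
    for x,y,z,w in tg:
        print((R.T@(np.array([x,y,z])-p)*1e3).round(1).tolist(),Ro.from_matrix(R.T@Rd(w)).as_rotvec().round(3).tolist())
E
python3 - <<'E'
from h import *
rg=np.array([.530,-.3486]);y=.235
g=rg-.118*np.array([np.cos(y),np.sin(y)]);print(g)
go((.45,.1,.25,3.1),(*g,.16,y+np.pi),(*g,.10,y+np.pi))
E
```

```text
[ 0.41524331 -0.37607547]
t 0.1 F [ 0.9 -0.2 -0.6] p [0.2045 0.5899 0.2553] yaw 2.808 tilt [-0.0008 -0.0018] open 1.002
[-392.5, -382.5, 5.9] [-0.002, -0.0, -0.292]
[-515.6, -843.5, 96.8] [-0.002, -0.001, -0.569]
[-515.6, -843.4, 156.8] [-0.002, -0.001, -0.569]
```

Call:
{"fn": "step_arm", "kwargs": {
  "delta_pos": [
    [-40, -40, 0],
    [-85, -80, 2],
    [-130, -125, 3],
    [-170, -170, 4],
    [-215, -210, 5],
    [-260, -255, 5],
    [-300, -295, 5],
    [-345, -340, 5],
    [-392, -382, 6],
    [-410, -435, 6],
    [-425, -490, 6],
    [-440, -545, 15]
  ],
  "rot": [
    [0, 0, -0.03],
    [0, 0, -0.06],
    [0, 0, -0.09],
    [0, 0, -0.12],
    [0, 0, -0.15],
    [0, 0, -0.18],
    [0, 0, -0.21],
    [0, 0, -0.24],
    [0, 0, -0.29],
    [0, 0, -0.34],
    [0, 0, -0.39],
    [0, 0, -0.44]
  ],
  "gripper": -0.1,
  "newtons": 90
}}

```text
clock: 1.6
ee_pos: [0.442, -0.0705, 0.2416]
orientation: [[-0.994, -0.108, 0.002], [-0.108, 0.994, -0.0], [-0.001, -0.001, -1.0]]
ft_force: [0.9, -0.2, -0.4]
opening: 0.554
```

```bash
python3 - <<'E'
from h import *
go((.4152,-.3761,.18,.235-np.pi),(.4152,-.3761,.12,.235-np.pi))
E
```

```text
t 1.6 F [ 0.9 -0.2 -0.4] p [ 0.442  -0.0705  0.2416] yaw -3.034 tilt [ 0.0015 -0.0003] open 0.554
[59.6, -300.9, 61.7] [-0.001, 0.001, -0.127]
[59.7, -300.8, 121.7] [-0.001, 0.001, -0.127]
```

Call:
{"fn": "step_arm", "kwargs": {
  "delta_pos": [
    [10, -50, 0],
    [20, -100, 0],
    [30, -150, 10],
    [40, -200, 20],
    [50, -250, 40],
    [60, -301, 62],
    [60, -301, 90],
    [60, -301, 100],
    [60, -301, 100],
    [60, -301, 100]
  ],
  "rot": [
    [0, 0, -0.02],
    [0, 0, -0.05],
    [0, 0, -0.08],
    [0, 0, -0.1],
    [0, 0, -0.127],
    [0, 0, -0.127],
    [0, 0, -0.127],
    [0, 0, -0.127],
    [0, 0, -0.127],
    [0, 0, -0.127]
  ]
}}

```text
clock: 2.85
ee_pos: [0.4148, -0.3742, 0.1424]
orientation: [[-0.973, -0.232, 0.001], [-0.232, 0.973, -0.001], [-0.001, -0.002, -1.0]]
ft_force: [1.4, 0.1, 0.2]
opening: 0.55
```

```bash
python3 - <<'E'
from h import *
go((.4152,-.3761,.060,.235-np.pi),(.4152,-.3761,.029,.235-np.pi))
a=ctrl.get_image('top')[:,:,::-1];b=ctrl.get_image('side')[:,:,::-1]
cv2.imwrite('pics/a1.png',np.hstack([cv2.resize(a[140:240,330:420],(540,600),interpolation=2),np.zeros((600,10,3),np.uint8)]))
cv2.imwrite('pics/s1.png',b)
E
```

```text
t 2.85 F [1.4 0.1 0.2] p [ 0.4148 -0.3742  0.1424] yaw -2.907 tilt [ 0.0011 -0.0013] open 0.55
[0.2, -1.9, 82.4] [-0.002, 0.001, -0.001]
[0.2, -1.8, 113.4] [-0.002, 0.001, -0.001]
```

View pics/a1.png

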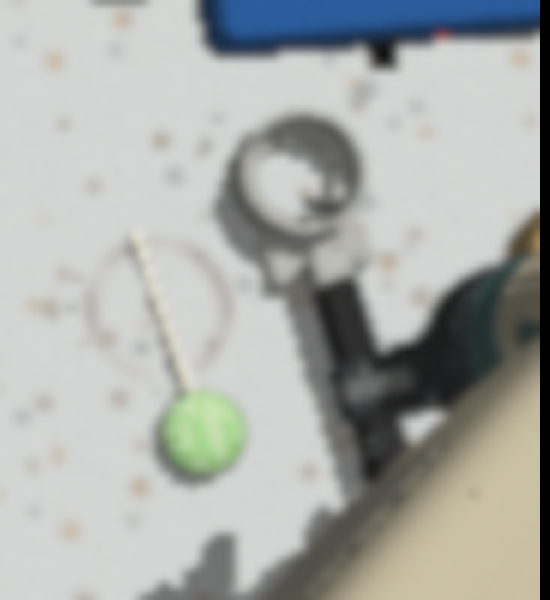

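The gripper is over the handle (jaws near (375,385) in the crop) and the lollipop is clear. I descend and grip.

Call:
{"fn": "step_arm", "kwargs": {
  "delta_pos": [
    [0, -1, 25],
    [0, -2, 50],
    [0, -2, 75],
    [0, -2, 95],
    [0, -2, 107],
    [0, -2, 113],
    [0, -2, 113]
  ],
  "rot": [
    [0, 0, 0],
    [0, 0, 0],
    [0, 0, 0],
    [0, 0, 0],
    [0, 0, 0],
    [0, 0, 0],
    [0, 0, 0]
  ]
}}

```text
clock: 3.82
ee_pos: [0.4148, -0.3763, 0.0286]
orientation: [[-0.973, -0.231, 0.0], [-0.231, 0.973, -0.0], [-0.0, -0.0, -1.0]]
ft_force: [-0.3, -0.5, -0.6]
opening: 0.554
```

Call:
{"fn": "step_arm", "kwargs": {
  "delta_pos": [
    [0, 0, 0],
    [0, 0, 0],
    [0, 0, 0],
    [0, 0, 0],
    [0, 0, 0],
    [0, 0, 0]
  ],
  "rot": [
    [0, 0, 0],
    [0, 0, 0],
    [0, 0, 0],
    [0, 0, 0],
    [0, 0, 0],
    [0, 0, 0]
  ],
  "gripper": 1,
  "newtons": 90
}}

```text
clock: 4.58
ee_pos: [0.4155, -0.3776, 0.0298]
orientation: [[-0.973, -0.231, 0.002], [-0.231, 0.973, -0.003], [-0.001, -0.003, -1.0]]
ft_force: [0.2, -1.0, 5.5]
opening: 0.243
```

```bash
python3 - <<'E'
from h import *
y=.2333;s=np.array([.5555,-.0605]);g=s-.118*np.array([np.cos(y),np.sin(y)])
go((.4155,-.3776,.15,y-np.pi),(*g,.15,y-np.pi))
E
```

```text
t 4.58 F [ 0.2 -1.   5.5] p [ 0.4155 -0.3776  0.0298] yaw -2.909 tilt [ 0.0018 -0.0027] open 0.243
[-0.1, -0.4, -120.2] [-0.003, 0.001, -0.0]
[-91.5, 275.8, -121.0] [-0.003, 0.001, -0.0]
```

Call:
{"fn": "step_arm", "kwargs": {
  "delta_pos": [
    [0, 0, -20],
    [0, 0, -45],
    [0, 0, -75],
    [0, 0, -105],
    [0, 0, -120],
    [-12, 40, -120],
    [-30, 90, -120],
    [-47, 140, -120],
    [-63, 190, -120],
    [-80, 240, -120],
    [-91, 270, -120],
    [-91, 276, -120]
  ],
  "rot": [
    [0, 0, 0],
    [0, 0, 0],
    [0, 0, 0],
    [0, 0, 0],
    [0, 0, 0],
    [0, 0, 0],
    [0, 0, 0],
    [0, 0, 0],
    [0, 0, 0],
    [0, 0, 0],
    [0, 0, 0],
    [0, 0, 0]
  ]
}}

```text
clock: 6.08
ee_pos: [0.4381, -0.0845, 0.1472]
orientation: [[-0.972, -0.234, -0.003], [-0.234, 0.972, 0.001], [0.002, 0.002, -1.0]]
ft_force: [0.0, -0.1, -3.0]
opening: 0.238
```

Call:
{"fn": "step_arm", "kwargs": {
  "delta_pos": [
    [0, 0, 20],
    [0, 0, 30],
    [0, 0, 30]
  ],
  "rot": [
    [0, 0, 0],
    [0, 0, 0],
    [0, 0, 0]
  ]
}}

```text
clock: 6.45
ee_pos: [0.4381, -0.0868, 0.1171]
orientation: [[-0.973, -0.23, -0.003], [-0.23, 0.973, 0.001], [0.003, 0.002, -1.0]]
ft_force: [0.0, -0.3, -2.3]
opening: 0.244
```

```bash
python3 - <<'E'
from h import *
go((.4407,-.0878,.12,.2333-np.pi))
a=ctrl.get_image('top')[:,:,::-1];b=ctrl.get_image('side')[:,:,::-1]
cv2.imwrite('pics/a2r.png',a)
A=cv2.resize(a[120:210,250:340],(540,540),interpolation=2)
B=cv2.resize(b[150:240,210:310],None,fx=2.6,fy=2.6,interpolation=2);B=np.vstack([B,np.zeros((540-len(B),B.shape[1],3),np.uint8)])
cv2.imwrite('pics/a2.png',np.hstack([A,B]))
E
```

```text
t 6.45 F [ 0.  -0.3 -2.3] p [ 0.4381 -0.0868  0.1171] yaw -2.909 tilt [-0.003   0.0009] open 0.244
[-2.3, -1.6, -2.9] [0.002, -0.003, -0.001]
```

View pics/a2.png

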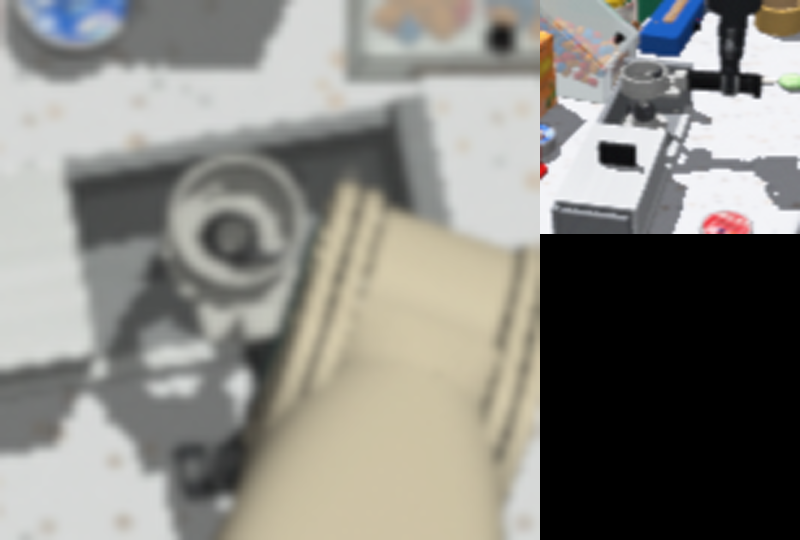

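The ring is above the screw: in the top crop its outer rim runs x 165–307, y 153–290 (centre about (236,224)), with the screw tip at (232,236) inside the bore; the side inset agrees.

```bash
python3 - <<'E'
from h import *
np.set_printoptions(precision=4,suppress=True)
th=np.linspace(0,2*np.pi,72)[:-1]
g=cv2.cvtColor(cv2.imread('pics/a2r.png'),6).astype(float)
print(ray('top',(250+236/6,120+224/6),.118), ray('top',(250+232/6,120+236/6),.062))
print('pred crop px',(proj('top',[[.5529,-.0596,.118],[.5555,-.0605,.062]])-[250,120])*6)
im=cv2.imread('pics/a2r.png');c=cv2.resize(im[120:210,250:340],None,fx=8,fy=8,interpolation=2)[:460,:480]
def circ(x,y,z,r,col):
    p=(proj('top',np.c_[x+r*np.cos(th),y+r*np.sin(th),0*th+z])-[250,120]+.5)*8
    cv2.polylines(c,[p.round().astype(int)],True,col,1)
circ(.5529,-.0596,.118,.033,(0,0,255));circ(.5529,-.0596,.118,.0203,(0,0,255))
circ(.5555,-.0605,.062,.0095,(0,255,0));cv2.imwrite('pics/a3.png',c)
E
```

```text
[[ 0.5522 -0.0582  0.118 ]] [[ 0.5571 -0.0611  0.062 ]]
pred crop px [[238.7743 222.529 ]
 [230.8369 239.0144]]
```

View pics/a3.png

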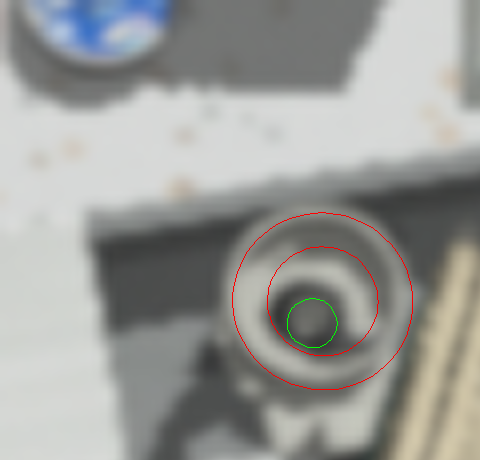

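The ring's rim sits about 2 mm to the left of the prediction and the screw tip matches. I correct and descend.

Call:
{"fn": "step_arm", "kwargs": {
  "delta_pos": [
    [-2, -3, 0],
    [-2, -3, 10],
    [-2, -3, 20],
    [-2, -3, 28],
    [-2, -3, 34],
    [-2, -3, 38],
    [-2, -3, 38]
  ],
  "rot": [
    [0, 0, 0],
    [0, 0, 0],
    [0, 0, 0],
    [0, 0, 0],
    [0, 0, 0],
    [0, 0, 0],
    [0, 0, 0]
  ]
}}

```text
clock: 7.42
ee_pos: [0.4418, -0.089, 0.08]
orientation: [[-0.973, -0.231, -0.001], [-0.231, 0.973, 0.0], [0.001, 0.0, -1.0]]
ft_force: [-0.2, -0.0, -3.2]
opening: 0.239
```

Call:
{"fn": "step_arm", "kwargs": {
  "delta_pos": [
    [0, 0, 3],
    [0, 0, 6],
    [0, 0, 9],
    [0, 0, 9]
  ],
  "rot": [
    [0, 0, 0],
    [0, 0, 0],
    [0, 0, 0],
    [0, 0, 0]
  ]
}}

```text
clock: 7.92
ee_pos: [0.4415, -0.089, 0.071]
orientation: [[-0.973, -0.231, -0.001], [-0.231, 0.973, 0.0], [0.001, 0.0, -1.0]]
ft_force: [-1.3, 0.1, -2.7]
opening: 0.239
```

Call:
{"fn": "step_arm", "kwargs": {
  "delta_pos": [
    [0, 0, 3],
    [0, 0, 6],
    [0, 0, 8],
    [0, 0, 8]
  ],
  "rot": [
    [0, 0, 0],
    [0, 0, 0],
    [0, 0, 0],
    [0, 0, 0]
  ]
}}

```text
clock: 8.43
ee_pos: [0.4419, -0.0893, 0.0631]
orientation: [[-0.973, -0.231, -0.0], [-0.231, 0.973, -0.0], [0.001, -0.0, -1.0]]
ft_force: [-1.1, -0.9, -2.9]
opening: 0.243
```

Call:
{"fn": "step_arm", "kwargs": {
  "delta_pos": [
    [0, 0, 1.5],
    [0, 0, 3],
    [0, 0, 3]
  ],
  "rot": [
    [0, 0, 0],
    [0, 0, 0],
    [0, 0, 0]
  ]
}}

```text
clock: 8.8
ee_pos: [0.4421, -0.0892, 0.0603]
orientation: [[-0.973, -0.231, 0.0], [-0.231, 0.973, -0.0], [-0.0, -0.0, -1.0]]
ft_force: [-0.4, -1.0, -1.5]
opening: 0.237
```

Call:
{"fn": "step_arm", "kwargs": {
  "delta_pos": [
    [0, 0, 1],
    [0, 0, 2],
    [0, 0, 2]
  ],
  "rot": [
    [0, 0, 0],
    [0, 0, 0],
    [0, 0, 0]
  ]
}}

```text
clock: 9.18
ee_pos: [0.442, -0.0892, 0.0589]
orientation: [[-0.973, -0.231, 0.0], [-0.231, 0.973, -0.0], [0.0, -0.0, -1.0]]
ft_force: [-4.1, -2.0, 5.5]
opening: 0.236
```

```bash
cat > sw.py <<'E'
import sys
from h import *
# swing rows: ring centre in tool frame fixed at (-L,lat); angles about tool z
st=ctrl.read_state();R=st['orientation']
print(st['clock'],st['ee_pos'].round(4),'psi',np.arctan2(-R[1,0],-R[0,0]).round(3),'F',st['ft_force'].round(1),'T',st['ft_torque'].round(2),'tilt',R[:2,2].round(4))
L=118.
for a in np.linspace(0,float(sys.argv[1]),int(sys.argv[2])+1)[1:]:
    print([round(L*np.cos(a)-L,1),round(L*np.sin(a),1),0],[0,0,round(a,3)])
E
python3 sw.py -0.55 6
```

```text
9.175 [ 0.442  -0.0892  0.0589] psi 0.233 F [-4.1 -2.   5.5] T [-0.2   0.34 -0.11] tilt [ 0.     -0.0004]
[np.float64(-0.5), np.float64(-10.8), 0] [0, 0, np.float64(-0.092)]
[np.float64(-2.0), np.float64(-21.5), 0] [0, 0, np.float64(-0.183)]
[np.float64(-4.4), np.float64(-32.0), 0] [0, 0, np.float64(-0.275)]
[np.float64(-7.8), np.float64(-42.3), 0] [0, 0, np.float64(-0.367)]
[np.float64(-12.2), np.float64(-52.2), 0] [0, 0, np.float64(-0.458)]
[np.float64(-17.4), np.float64(-61.7), 0] [0, 0, np.float64(-0.55)]
```

Seated: height 29 mm matches the seat and the force rises on contact. Now the return swing to the right, then the tightening strokes.

Call:
{"fn": "step_arm", "kwargs": {
  "delta_pos": [
    [-0.5, -10.8, 0],
    [-2, -21.5, 0],
    [-4.4, -32, 0],
    [-7.8, -42.3, 0],
    [-12.2, -52.2, 0],
    [-17.4, -61.7, 0],
    [-17.4, -61.7, 0]
  ],
  "rot": [
    [0, 0, -0.092],
    [0, 0, -0.183],
    [0, 0, -0.275],
    [0, 0, -0.367],
    [0, 0, -0.458],
    [0, 0, -0.55],
    [0, 0, -0.55]
  ]
}}

```text
clock: 10.05
ee_pos: [0.4735, -0.1456, 0.0589]
orientation: [[-0.708, -0.706, 0.0], [-0.706, 0.708, 0.0], [-0.0, -0.0, -1.0]]
ft_force: [-3.9, -1.6, 4.9]
opening: 0.238
```

```bash
python3 sw.py 1.28 11|sed 's/np.float64//g'
```

```text
10.05 [ 0.4735 -0.1456  0.0589] psi 0.784 F [-3.9 -1.6  4.9] T [-0.09  0.33  0.12] tilt [0.0001 0.    ]
[(-0.8), (13.7), 0] [0, 0, (0.116)]
[(-3.2), (27.2), 0] [0, 0, (0.233)]
[(-7.1), (40.4), 0] [0, 0, (0.349)]
[(-12.6), (53.0), 0] [0, 0, (0.465)]
[(-19.4), (64.8), 0] [0, 0, (0.582)]
[(-27.6), (75.9), 0] [0, 0, (0.698)]
[(-37.0), (85.8), 0] [0, 0, (0.815)]
[(-47.5), (94.7), 0] [0, 0, (0.931)]
[(-59.0), (102.2), 0] [0, 0, (1.047)]
[(-71.3), (108.4), 0] [0, 0, (1.164)]
[(-84.2), (113.0), 0] [0, 0, (1.28)]
```

Call:
{"fn": "step_arm", "kwargs": {
  "delta_pos": [
    [-0.8, 13.7, 0],
    [-3.2, 27.2, 0],
    [-7.1, 40.4, 0],
    [-12.6, 53, 0],
    [-19.4, 64.8, 0],
    [-27.6, 75.9, 0],
    [-37, 85.8, 0],
    [-47.5, 94.7, 0],
    [-59, 102.2, 0],
    [-71.3, 108.4, 0],
    [-84.2, 113, 0],
    [-84.2, 113, 0]
  ],
  "rot": [
    [0, 0, 0.116],
    [0, 0, 0.233],
    [0, 0, 0.349],
    [0, 0, 0.465],
    [0, 0, 0.582],
    [0, 0, 0.698],
    [0, 0, 0.815],
    [0, 0, 0.931],
    [0, 0, 1.047],
    [0, 0, 1.164],
    [0, 0, 1.28],
    [0, 0, 1.28]
  ]
}}

```text
clock: 11.55
ee_pos: [0.4521, -0.0047, 0.0587]
orientation: [[-0.879, 0.477, -0.002], [0.477, 0.879, 0.0], [0.002, -0.001, -1.0]]
ft_force: [-5.4, 1.2, 7.7]
opening: 0.241
```

```bash
python3 sw.py -1.32 11|sed 's/np.float64//g'
```

```text
11.55 [ 0.4521 -0.0047  0.0587] psi -0.497 F [-5.4  1.2  7.7] T [-0.24  0.53 -0.32] tilt [-0.0022  0.0004]
[(-0.8), (-14.1), 0] [0, 0, (-0.12)]
[(-3.4), (-28.0), 0] [0, 0, (-0.24)]
[(-7.6), (-41.6), 0] [0, 0, (-0.36)]
[(-13.3), (-54.5), 0] [0, 0, (-0.48)]
[(-20.6), (-66.6), 0] [0, 0, (-0.6)]
[(-29.3), (-77.8), 0] [0, 0, (-0.72)]
[(-39.2), (-87.9), 0] [0, 0, (-0.84)]
[(-50.3), (-96.7), 0] [0, 0, (-0.96)]
[(-62.4), (-104.1), 0] [0, 0, (-1.08)]
[(-75.2), (-110.0), 0] [0, 0, (-1.2)]
[(-88.7), (-114.3), 0] [0, 0, (-1.32)]
```

Call:
{"fn": "step_arm", "kwargs": {
  "delta_pos": [
    [-0.8, -14.1, 0],
    [-3.4, -28, 0],
    [-7.6, -41.6, 0],
    [-13.3, -54.5, 0],
    [-20.6, -66.6, 0],
    [-29.3, -77.8, 0],
    [-39.2, -87.9, 0],
    [-50.3, -96.7, 0],
    [-62.4, -104.1, 0],
    [-75.2, -110, 0],
    [-88.7, -114.3, 0],
    [-88.7, -114.3, 0]
  ],
  "rot": [
    [0, 0, -0.12],
    [0, 0, -0.24],
    [0, 0, -0.36],
    [0, 0, -0.48],
    [0, 0, -0.6],
    [0, 0, -0.72],
    [0, 0, -0.84],
    [0, 0, -0.96],
    [0, 0, -1.08],
    [0, 0, -1.2],
    [0, 0, -1.32],
    [0, 0, -1.32]
  ]
}}

```text
clock: 13.05
ee_pos: [0.4774, -0.1492, 0.0589]
orientation: [[-0.68, -0.733, 0.001], [-0.733, 0.68, -0.0], [-0.0, -0.001, -1.0]]
ft_force: [-2.2, -2.6, 5.2]
opening: 0.238
```

```bash
python3 sw.py 1.34 11|sed 's/np.float64//g'
python3 - <<'E'
from h import *
a=ctrl.get_image('top')[:,:,::-1]; b=ctrl.get_image('side')[:,:,::-1]
cv2.imwrite('pics/a4r.png',a);cv2.imwrite('pics/s4r.png',b)
E
```

```text
13.05 [ 0.4774 -0.1492  0.0589] psi 0.823 F [-2.2 -2.6  5.2] T [-0.22  0.19  0.05] tilt [ 0.0008 -0.0003]
[(-0.9), (14.3), 0] [0, 0, (0.122)]
[(-3.5), (28.5), 0] [0, 0, (0.244)]
[(-7.8), (42.2), 0] [0, 0, (0.365)]
[(-13.7), (55.2), 0] [0, 0, (0.487)]
[(-21.2), (67.5), 0] [0, 0, (0.609)]
[(-30.1), (78.8), 0] [0, 0, (0.731)]
[(-40.4), (88.9), 0] [0, 0, (0.853)]
[(-51.7), (97.6), 0] [0, 0, (0.975)]
[(-64.1), (105.0), 0] [0, 0, (1.096)]
[(-77.2), (110.7), 0] [0, 0, (1.218)]
[(-91.0), (114.9), 0] [0, 0, (1.34)]
```

Call:
{"fn": "step_arm", "kwargs": {
  "delta_pos": [
    [-0.9, 14.3, 0],
    [-3.5, 28.5, 0],
    [-7.8, 42.2, 0],
    [-13.7, 55.2, 0],
    [-21.2, 67.5, 0],
    [-30.1, 78.8, 0]
  ],
  "rot": [
    [0, 0, 0.122],
    [0, 0, 0.244],
    [0, 0, 0.365],
    [0, 0, 0.487],
    [0, 0, 0.609],
    [0, 0, 0.731]
  ]
}}

```text
clock: 13.9
ee_pos: [0.4385, -0.0734, 0.0588]
orientation: [[-0.996, -0.086, -0.001], [-0.086, 0.996, -0.004], [0.001, -0.004, -1.0]]
ft_force: [-4.9, -4.8, 6.4]
opening: 0.24
```

```bash
python3 sw.py 0.30 3|sed 's/np.float64//g'
```

```text
13.9 [ 0.4385 -0.0734  0.0588] psi 0.086 F [-4.9 -4.8  6.4] T [-0.95  0.31 -0.13] tilt [-0.0011 -0.0038]
[(-0.6), (11.8), 0] [0, 0, (0.1)]
[(-2.4), (23.4), 0] [0, 0, (0.2)]
[(-5.3), (34.9), 0] [0, 0, (0.3)]
```

Call:
{"fn": "step_arm", "kwargs": {
  "delta_pos": [
    [-0.6, 11.8, 0],
    [-2.4, 23.4, 0],
    [-5.3, 34.9, 0]
  ],
  "rot": [
    [0, 0, 0.1],
    [0, 0, 0.2],
    [0, 0, 0.3]
  ]
}}

```text
clock: 14.28
ee_pos: [0.4404, -0.0375, 0.0587]
orientation: [[-0.978, 0.21, -0.001], [0.21, 0.978, -0.002], [0.001, -0.003, -1.0]]
ft_force: [-5.1, -2.5, 7.5]
opening: 0.237
```

```bash
python3 sw.py 0.32 3|sed 's/np.float64//g'
```

```text
14.275 [ 0.4404 -0.0375  0.0587] psi -0.212 F [-5.1 -2.5  7.5] T [-0.78  0.29 -0.1 ] tilt [-0.0012 -0.0023]
[(-0.7), (12.6), 0] [0, 0, (0.107)]
[(-2.7), (25.0), 0] [0, 0, (0.213)]
[(-6.0), (37.1), 0] [0, 0, (0.32)]
```

Call:
{"fn": "step_arm", "kwargs": {
  "delta_pos": [
    [-0.7, 12.6, 0],
    [-2.7, 25, 0],
    [-6, 37.1, 0]
  ],
  "rot": [
    [0, 0, 0.107],
    [0, 0, 0.213],
    [0, 0, 0.32]
  ]
}}

```text
clock: 14.65
ee_pos: [0.454, -0.0018, 0.0587]
orientation: [[-0.862, 0.506, -0.001], [0.506, 0.862, -0.001], [0.001, -0.001, -1.0]]
ft_force: [-4.3, -0.7, 7.6]
opening: 0.239
```

```bash
python3 sw.py -1.36 11|sed 's/np.float64//g'
```

```text
14.65 [ 0.454  -0.0018  0.0587] psi -0.531 F [-4.3 -0.7  7.6] T [-0.57  0.31  0.13] tilt [-0.0011 -0.0006]
[(-0.9), (-14.6), 0] [0, 0, (-0.124)]
[(-3.6), (-28.9), 0] [0, 0, (-0.247)]
[(-8.0), (-42.8), 0] [0, 0, (-0.371)]
[(-14.1), (-56.0), 0] [0, 0, (-0.495)]
[(-21.8), (-68.4), 0] [0, 0, (-0.618)]
[(-31.0), (-79.7), 0] [0, 0, (-0.742)]
[(-41.5), (-89.8), 0] [0, 0, (-0.865)]
[(-53.2), (-98.6), 0] [0, 0, (-0.989)]
[(-65.8), (-105.8), 0] [0, 0, (-1.113)]
[(-79.3), (-111.5), 0] [0, 0, (-1.236)]
[(-93.3), (-115.4), 0] [0, 0, (-1.36)]
```

No stop yet; return for the third stroke.

Call:
{"fn": "step_arm", "kwargs": {
  "delta_pos": [
    [-0.9, -14.6, 0],
    [-3.6, -28.9, 0],
    [-8, -42.8, 0],
    [-14.1, -56, 0],
    [-21.8, -68.4, 0],
    [-31, -79.7, 0],
    [-41.5, -89.8, 0],
    [-53.2, -98.6, 0],
    [-65.8, -105.8, 0],
    [-79.3, -111.5, 0],
    [-93.3, -115.4, 0],
    [-93.3, -115.4, 0]
  ],
  "rot": [
    [0, 0, -0.124],
    [0, 0, -0.247],
    [0, 0, -0.371],
    [0, 0, -0.495],
    [0, 0, -0.618],
    [0, 0, -0.742],
    [0, 0, -0.865],
    [0, 0, -0.989],
    [0, 0, -1.113],
    [0, 0, -1.236],
    [0, 0, -1.36],
    [0, 0, -1.36]
  ]
}}

```text
clock: 16.15
ee_pos: [0.4781, -0.15, 0.0589]
orientation: [[-0.673, -0.739, 0.001], [-0.739, 0.673, -0.001], [0.0, -0.002, -1.0]]
ft_force: [-3.0, -4.4, 3.8]
opening: 0.243
```

```bash
python3 sw.py 0.30 3|sed 's/np.float64//g'
```

```text
16.15 [ 0.4781 -0.15    0.0589] psi 0.832 F [-3.  -4.4  3.8] T [-0.35  0.15  0.06] tilt [ 0.001  -0.0011]
[(-0.6), (11.8), 0] [0, 0, (0.1)]
[(-2.4), (23.4), 0] [0, 0, (0.2)]
[(-5.3), (34.9), 0] [0, 0, (0.3)]
```

Call:
{"fn": "step_arm", "kwargs": {
  "delta_pos": [
    [-0.6, 11.8, 0],
    [-2.4, 23.4, 0],
    [-5.3, 34.9, 0]
  ],
  "rot": [
    [0, 0, 0.1],
    [0, 0, 0.2],
    [0, 0, 0.3]
  ]
}}

```text
clock: 16.52
ee_pos: [0.4555, -0.1226, 0.059]
orientation: [[-0.864, -0.503, 0.001], [-0.503, 0.864, -0.003], [0.0, -0.004, -1.0]]
ft_force: [-2.6, -3.9, 4.9]
opening: 0.24
```

Call:
{"fn": "step_arm", "kwargs": {
  "delta_pos": [
    [-0.6, 11.8, 0],
    [-2.4, 23.4, 0]
  ],
  "rot": [
    [0, 0, 0.1],
    [0, 0, 0.2]
  ]
}}

```text
clock: 16.77
ee_pos: [0.4453, -0.1011, 0.0589]
orientation: [[-0.947, -0.321, 0.0], [-0.321, 0.947, -0.004], [0.001, -0.004, -1.0]]
ft_force: [-4.3, -6.1, 5.5]
opening: 0.239
```

```bash
python3 sw.py 0.20 2|sed 's/np.float64//g'
```

```text
16.775 [ 0.4453 -0.1011  0.0589] psi 0.327 F [-4.3 -6.1  5.5] T [-1.02  0.43 -0.19] tilt [ 0.0004 -0.0037]
[(-0.6), (11.8), 0] [0, 0, (0.1)]
[(-2.4), (23.4), 0] [0, 0, (0.2)]
```

Call:
{"fn": "step_arm", "kwargs": {
  "delta_pos": [
    [-0.6, 11.8, 0],
    [-2.4, 23.4, 0]
  ],
  "rot": [
    [0, 0, 0.1],
    [0, 0, 0.2]
  ]
}}

```text
clock: 17.02
ee_pos: [0.4388, -0.0783, 0.0587]
orientation: [[-0.992, -0.127, -0.002], [-0.127, 0.992, -0.004], [0.002, -0.004, -1.0]]
ft_force: [-6.9, -5.7, 8.4]
opening: 0.239
```

Call:
{"fn": "step_arm", "kwargs": {
  "delta_pos": [
    [-0.6, 11.8, 0],
    [-2.4, 23.4, 0]
  ],
  "rot": [
    [0, 0, 0.1],
    [0, 0, 0.2]
  ]
}}

```text
clock: 17.27
ee_pos: [0.4379, -0.0542, 0.0586]
orientation: [[-0.997, 0.073, -0.002], [0.073, 0.997, -0.003], [0.002, -0.003, -1.0]]
ft_force: [-6.6, -4.0, 7.7]
opening: 0.242
```

```bash
python3 sw.py 0.20 2|sed 's/np.float64//g'
```

```text
17.275 [ 0.4379 -0.0542  0.0586] psi -0.073 F [-6.6 -4.   7.7] T [-0.89  0.44 -0.11] tilt [-0.002 -0.003]
[(-0.6), (11.8), 0] [0, 0, (0.1)]
[(-2.4), (23.4), 0] [0, 0, (0.2)]
```

Call:
{"fn": "step_arm", "kwargs": {
  "delta_pos": [
    [-0.6, 11.8, 0],
    [-2.4, 23.4, 0]
  ],
  "rot": [
    [0, 0, 0.1],
    [0, 0, 0.2]
  ]
}}

```text
clock: 17.52
ee_pos: [0.4418, -0.0305, 0.0586]
orientation: [[-0.963, 0.268, -0.002], [0.268, 0.963, -0.002], [0.002, -0.002, -1.0]]
ft_force: [-5.9, -2.6, 7.7]
opening: 0.244
```

Call:
{"fn": "step_arm", "kwargs": {
  "delta_pos": [
    [-0.6, 11.8, 0],
    [-2.4, 23.4, 0]
  ],
  "rot": [
    [0, 0, 0.1],
    [0, 0, 0.2]
  ]
}}

```text
clock: 17.77
ee_pos: [0.4483, -0.0094, 0.0579]
orientation: [[-0.891, 0.453, -0.007], [0.453, 0.891, -0.005], [0.004, -0.007, -1.0]]
ft_force: [-9.7, -9.3, 8.3]
opening: 0.238
```

```bash
python3 sw.py 0.10 1|sed 's/np.float64//g'
python3 - <<'E'
from h import *
a=ctrl.get_image('top')[:,:,::-1]; b=ctrl.get_image('side')[:,:,::-1]
cv2.imwrite('pics/a5r.png',a);cv2.imwrite('pics/s5r.png',b)
A=cv2.resize(a[125:205,240:340],None,fx=5,fy=5,interpolation=2)
B=cv2.resize(b[150:240,210:270],None,fx=4.44,fy=4.44,interpolation=2)[:400]
cv2.imwrite('pics/a5.png',np.hstack([A,B]))
E
```

```text
17.775 [ 0.4483 -0.0094  0.0579] psi -0.47 F [-9.7 -9.3  8.3] T [-1.72  1.38  0.54] tilt [-0.0065 -0.005 ]
[(-0.6), (11.8), 0] [0, 0, (0.1)]
```

View pics/a5.png

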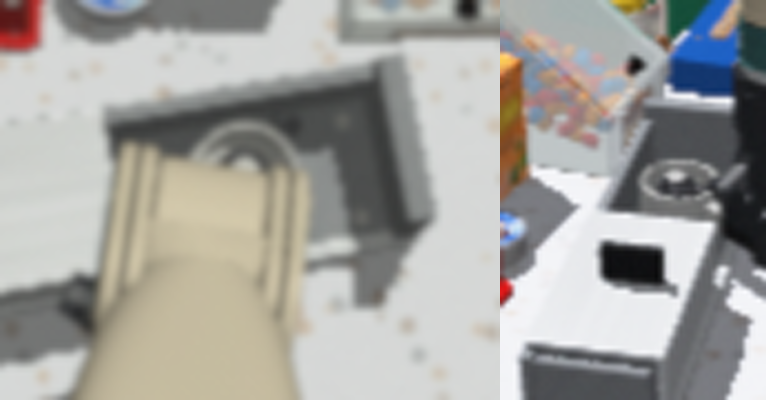

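Ring seated on the screw. The force has doubled at ψ = −0.47, where the previous stroke passed freely (to −0.53), so this is the stop. I confirm with a little more.

Call:
{"fn": "step_arm", "kwargs": {
  "delta_pos": [
    [-0.1, 4.7, 0],
    [-0.4, 9.4, 0],
    [-0.4, 9.4, 0]
  ],
  "rot": [
    [0, 0, 0.04],
    [0, 0, 0.08],
    [0, 0, 0.08]
  ]
}}

```text
clock: 18.25
ee_pos: [0.4555, -0.0001, 0.0582]
orientation: [[-0.854, 0.521, -0.001], [0.521, 0.854, -0.0], [0.001, -0.001, -1.0]]
ft_force: [-3.9, -0.2, 4.7]
opening: 0.239
```

```bash
python3 sw.py -0.2 2|sed 's/np.float64//g'
```

```text
18.25 [ 4.555e-01 -1.000e-04  5.820e-02] psi -0.548 F [-3.9 -0.2  4.7] T [-0.41  0.28 -0.22] tilt [-0.0012 -0.    ]
[(-0.6), (-11.8), 0] [0, 0, (-0.1)]
[(-2.4), (-23.4), 0] [0, 0, (-0.2)]
```

Unexpected: it yielded again. I swing back, look at the pointer, and then repeat a stroke to feel for the stop.

Call:
{"fn": "step_arm", "kwargs": {
  "delta_pos": [
    [-0.9, -14.6, 0],
    [-3.6, -28.9, 0],
    [-8, -42.8, 0],
    [-14.1, -56, 0],
    [-21.8, -68.4, 0],
    [-31, -79.7, 0],
    [-41.5, -89.8, 0],
    [-53.2, -98.6, 0],
    [-65.8, -105.8, 0],
    [-79.3, -111.5, 0],
    [-93.3, -115.4, 0],
    [-93.3, -115.4, 0]
  ],
  "rot": [
    [0, 0, -0.124],
    [0, 0, -0.247],
    [0, 0, -0.371],
    [0, 0, -0.495],
    [0, 0, -0.618],
    [0, 0, -0.742],
    [0, 0, -0.865],
    [0, 0, -0.989],
    [0, 0, -1.113],
    [0, 0, -1.236],
    [0, 0, -1.36],
    [0, 0, -1.36]
  ]
}}

```text
clock: 19.75
ee_pos: [0.477, -0.149, 0.0584]
orientation: [[-0.689, -0.725, 0.002], [-0.725, 0.689, -0.002], [-0.0, -0.002, -1.0]]
ft_force: [-1.0, -4.7, 0.1]
opening: 0.239
```

```bash
python3 sw.py 0.30 3|sed 's/np.float64//g'
python3 - <<'E'
from h import *
a=ctrl.get_image('top')[:,:,::-1];cv2.imwrite('pics/a6r.png',a)
f=lambda n:cv2.resize(cv2.imread(n)[135:190,265:315],None,fx=5.2,fy=5.2,interpolation=2)
x=np.hstack([f('pics/top0.png'),f('pics/a4r.png'),f('pics/a6r.png')]);x=cv2.convertScaleAbs(x,alpha=1.2,beta=20);cv2.imwrite('pics/a6.png',x);print(x.shape)
E
```

```text
19.75 [ 0.477  -0.149   0.0584] psi 0.811 F [-1.  -4.7  0.1] T [-0.79 -0.03 -0.2 ] tilt [ 0.0017 -0.0015]
[(-0.6), (11.8), 0] [0, 0, (0.1)]
[(-2.4), (23.4), 0] [0, 0, (0.2)]
[(-5.3), (34.9), 0] [0, 0, (0.3)]
(286, 780, 3)
```

View pics/a6.png

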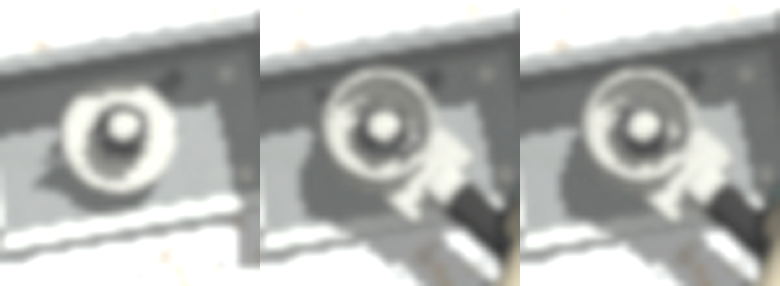

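Left: start. Middle (after stroke 1): a dark tongue at the ring's upper left (320,95). Right (now): that tongue is gone and there is a dark mark beside the stop block (690,78). I test with another stroke.

Call:
{"fn": "step_arm", "kwargs": {
  "delta_pos": [
    [-0.6, 11.8, 0],
    [-2.4, 23.4, 0],
    [-5.3, 34.9, 0]
  ],
  "rot": [
    [0, 0, 0.1],
    [0, 0, 0.2],
    [0, 0, 0.3]
  ]
}}

```text
clock: 20.18
ee_pos: [0.4534, -0.1235, 0.0589]
orientation: [[-0.875, -0.484, -0.002], [-0.484, 0.875, -0.012], [0.008, -0.009, -1.0]]
ft_force: [-6.2, -16.3, 3.1]
opening: 0.239
```

Call:
{"fn": "step_arm", "kwargs": {
  "delta_pos": [
    [-0.2, 6, 0],
    [-0.6, 11.8, 0]
  ],
  "rot": [
    [0, 0, 0.05],
    [0, 0, 0.1]
  ]
}}

```text
clock: 20.42
ee_pos: [0.4477, -0.1139, 0.0589]
orientation: [[-0.917, -0.398, -0.004], [-0.398, 0.917, -0.014], [0.009, -0.012, -1.0]]
ft_force: [-6.4, -20.2, 3.6]
opening: 0.238
```

```bash
python3 sw.py 0.10 2|sed 's/np.float64//g'
```

```text
20.425 [ 0.4477 -0.1139  0.0589] psi 0.409 F [ -6.4 -20.2   3.6] T [-3.14  1.41  0.61] tilt [-0.0035 -0.0143]
[(-0.1), (5.9), 0] [0, 0, (0.05)]
[(-0.6), (11.8), 0] [0, 0, (0.1)]
```

A firm stop: 20 N at the grip (over 2 N m) with little motion, far above the 0.4 N m of turning. Screw is home. I relax back and lift.

Call:
{"fn": "step_arm", "kwargs": {
  "delta_pos": [
    [-0.6, -11.8, 0],
    [-2.4, -23.4, 0],
    [-2.4, -23.4, 0],
    [-2.4, -23.4, -4],
    [-2.4, -23.4, -10],
    [-2.4, -23.4, -20],
    [-2.4, -23.4, -40],
    [-2.4, -23.4, -65],
    [-2.4, -23.4, -95],
    [-2.4, -23.4, -95]
  ],
  "rot": [
    [0, 0, -0.1],
    [0, 0, -0.2],
    [0, 0, -0.2],
    [0, 0, -0.2],
    [0, 0, -0.2],
    [0, 0, -0.2],
    [0, 0, -0.2],
    [0, 0, -0.2],
    [0, 0, -0.2],
    [0, 0, -0.2]
  ]
}}

```text
clock: 21.68
ee_pos: [0.462, -0.1294, 0.1546]
orientation: [[-0.818, -0.575, 0.004], [-0.575, 0.818, -0.0], [-0.003, -0.003, -1.0]]
ft_force: [0.7, -0.8, -2.7]
opening: 0.241
```

```bash
python3 - <<'E'
from h import *
go((.43,.10,.17,-np.pi+.3),(.415,.3576,.17,-np.pi+.0))
a=ctrl.get_image('top')[:,:,::-1];b=ctrl.get_image('side')[:,:,::-1];cv2.imwrite('pics/a7r.png',a)
cv2.imwrite('pics/a7.png',np.hstack([cv2.resize(a[120:210,255:345],(450,450),interpolation=2),cv2.resize(b[110:240,200:300],(346,450),interpolation=2)]))
E
```

```text
t 21.68 F [ 0.7 -0.8 -2.7] p [ 0.462  -0.1294  0.1546] yaw -2.529 tilt [ 0.0043 -0.0004] open 0.241
[-105.8, 206.0, -15.6] [-0.002, 0.004, 0.313]
[-241.7, 425.3, -15.8] [-0.002, 0.004, 0.613]
```

View pics/a7.png

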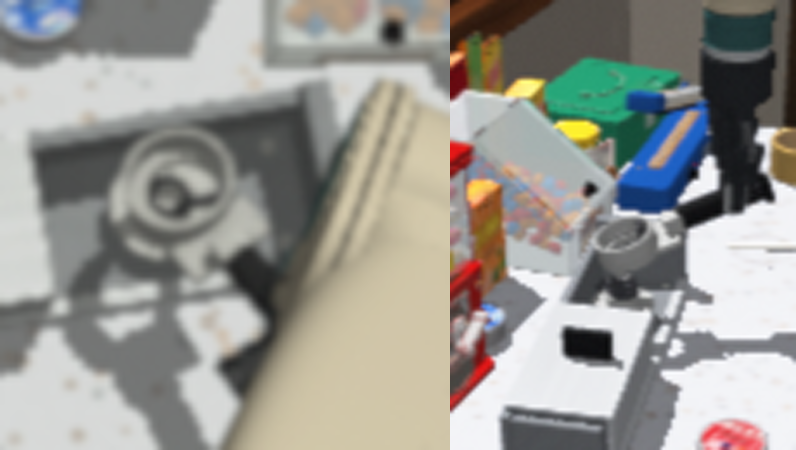

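The wrench is off the screw and firmly in hand (ring centre about (178,183) in the crop). Moving to the tray.

Call:
{"fn": "step_arm", "kwargs": {
  "delta_pos": [
    [-10, 20, -10],
    [-30, 60, -16],
    [-55, 105, -16],
    [-80, 155, -16],
    [-106, 206, -16],
    [-130, 245, -16],
    [-155, 285, -16],
    [-180, 325, -16],
    [-205, 365, -16],
    [-225, 398, -16],
    [-242, 425, -16],
    [-242, 425, -16]
  ],
  "rot": [
    [0, 0, 0.03],
    [0, 0, 0.1],
    [0, 0, 0.17],
    [0, 0, 0.24],
    [0, 0, 0.31],
    [0, 0, 0.36],
    [0, 0, 0.41],
    [0, 0, 0.46],
    [0, 0, 0.51],
    [0, 0, 0.56],
    [0, 0, 0.613],
    [0, 0, 0.613]
  ]
}}

```text
clock: 23.28
ee_pos: [0.4128, 0.3585, 0.167]
orientation: [[-1.0, -0.002, -0.003], [-0.002, 1.0, -0.001], [0.003, -0.001, -1.0]]
ft_force: [0.1, -0.0, -2.5]
opening: 0.24
```

```bash
python3 - <<'E'
from h import *
print(ray('top',(255+178/5,120+183/5),.156))
go((.415,.3576,.08,-np.pi+.005))
a=ctrl.get_image('top')[:,:,::-1];cv2.imwrite('pics/a8r.png',a);b=ctrl.get_image('side')[:,:,::-1]
cv2.imwrite('pics/a8.png',np.hstack([cv2.resize(a[145:240,120:190],(442,600),interpolation=2),cv2.resize(b[210:340,150:227],(355,600),interpolation=2)]))
E
```

```text
[[ 0.54676956 -0.05846019  0.156     ]]
t 23.27 F [ 0.1 -0.  -2.5] p [0.4128 0.3585 0.167 ] yaw -3.139 tilt [-0.0033 -0.0008] open 0.24
[-2.5, -0.8, 86.9] [-0.001, -0.003, -0.003]
```

View pics/a8.png

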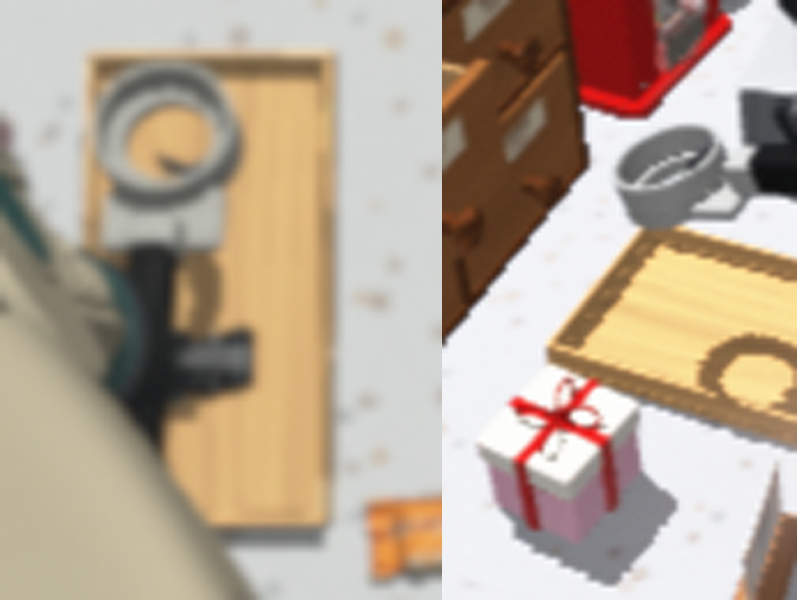

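```bash
python3 - <<'E'
from h import *
P=[]
for n in('top','side'):
    K,r,t=cal(n);P.append(K@np.c_[cv2.Rodrigues(r)[0],t])
a=np.array([[120+167/6.316],[145+135/6.316]])
for v in(157,163):
  b=np.array([[150+(670-442)/4.61],[210+v/4.61]])
  X=cv2.triangulatePoints(P[0],P[1],a,b);X=(X[:3]/X[3]).ravel();print(X.round(4))
print(ray('top',a.T,.168),ray('top',a.T,.15))
E
```

```text
[0.5277 0.3574 0.1276]
[0.5281 0.3581 0.1237]
[[0.51923986 0.34807457 0.168     ]] [[0.5224788  0.35199754 0.15      ]]
```

The triangulated ring top is at z ≈ 0.126, not 0.168: the wrench droops about 0.35 rad in the grip. I tilt the tool to level it before lowering.

Call:
{"fn": "step_arm", "kwargs": {
  "delta_pos": [
    [-2, -1, 0],
    [-2, -1, 0],
    [-2, -1, 10],
    [-2, -1, 30],
    [-2, -1, 50],
    [-2, -1, 70],
    [-2, -1, 85],
    [-2, -1, 100],
    [-2, -1, 110],
    [-2, -1, 110]
  ],
  "rot": [
    [0, -0.09, 0],
    [0, -0.18, 0],
    [0, -0.26, 0],
    [0, -0.33, 0],
    [0, -0.33, 0],
    [0, -0.33, 0],
    [0, -0.33, 0],
    [0, -0.33, 0],
    [0, -0.33, 0],
    [0, -0.33, 0]
  ]
}}

```text
clock: 24.62
ee_pos: [0.4158, 0.3556, 0.0583]
orientation: [[-0.947, 0.001, 0.323], [0.0, 1.0, -0.002], [-0.323, -0.001, -0.947]]
ft_force: [-1.1, -0.1, -2.5]
opening: 0.241
```

```bash
python3 - <<'E'
from h import *
go()
a=ctrl.get_image('top')[:,:,::-1];b=ctrl.get_image('side')[:,:,::-1];cv2.imwrite('pics/a9r.png',a);cv2.imwrite('pics/s9r.png',b)
cv2.imwrite('pics/a9.png',np.hstack([cv2.resize(a[145:240,120:190],(442,600),interpolation=2),cv2.resize(b[230:330,160:260],(355,355),interpolation=2)if 0 else cv2.resize(b[220:340,155:226],(355,600),interpolation=2)]))
E
```

```text
t 24.62 F [-1.1 -0.1 -2.5] p [0.4158 0.3556 0.0583] yaw 3.141 tilt [ 0.3225 -0.0015] open 0.241
```

View pics/a9.png

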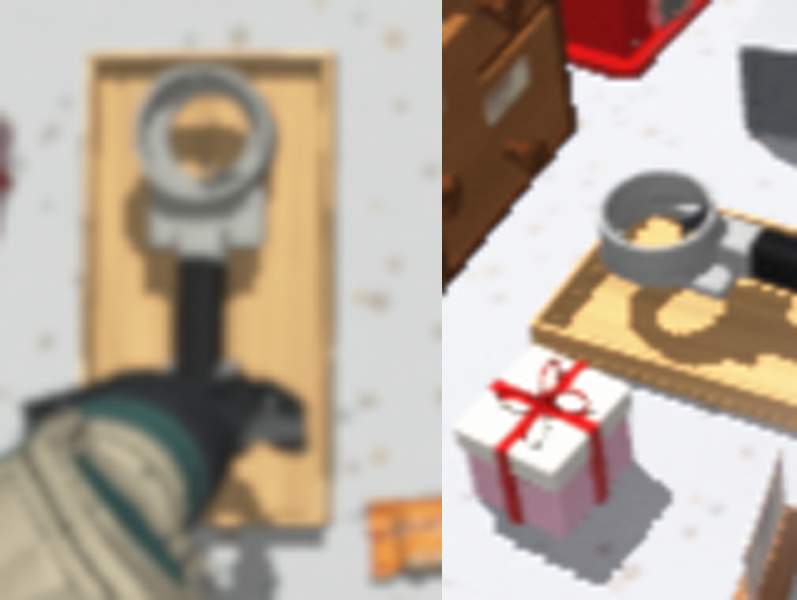

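The wrench now looks level and lined up in the tray (ring at (207,135) in the top crop). Lower it carefully.

Call:
{"fn": "step_arm", "kwargs": {
  "delta_pos": [
    [1.6, 1, 4.7],
    [3.2, 2, 9.5],
    [4.8, 2, 14],
    [5.8, 2, 17],
    [5.8, 2, 17]
  ],
  "rot": [
    [0, 0, 0],
    [0, 0, 0],
    [0, 0, 0],
    [0, 0, 0],
    [0, 0, 0]
  ]
}}

```text
clock: 25.35
ee_pos: [0.4161, 0.3579, 0.0409]
orientation: [[-0.946, 0.001, 0.323], [0.001, 1.0, -0.001], [-0.323, -0.001, -0.946]]
ft_force: [-0.4, -0.8, -2.1]
opening: 0.241
```

Call:
{"fn": "step_arm", "kwargs": {
  "delta_pos": [
    [0.6, 0, 1.9],
    [1.3, 0, 3.8],
    [1.3, 0, 3.8]
  ],
  "rot": [
    [0, 0, 0],
    [0, 0, 0],
    [0, 0, 0]
  ]
}}

```text
clock: 25.72
ee_pos: [0.4163, 0.3581, 0.0372]
orientation: [[-0.946, 0.001, 0.324], [0.001, 1.0, -0.0], [-0.324, -0.0, -0.946]]
ft_force: [-0.4, 0.1, -3.1]
opening: 0.239
```

Call:
{"fn": "step_arm", "kwargs": {
  "delta_pos": [
    [0.4, 0, 1],
    [0.8, 0, 2.4],
    [0.8, 0, 2.4]
  ],
  "rot": [
    [0, 0, 0],
    [0, 0, 0],
    [0, 0, 0]
  ]
}}

```text
clock: 26.1
ee_pos: [0.4168, 0.3584, 0.0362]
orientation: [[-0.946, 0.0, 0.325], [0.0, 1.0, -0.0], [-0.325, -0.0, -0.946]]
ft_force: [-4.5, -2.9, 10.3]
opening: 0.239
```

Call:
{"fn": "step_arm", "kwargs": {
  "delta_pos": [
    [0, 0, 0],
    [0, 0, 0],
    [0, 0, 0],
    [0, 0, 0]
  ],
  "rot": [
    [0, 0, 0],
    [0, 0, 0],
    [0, 0, 0],
    [0, 0, 0]
  ],
  "gripper": 0.1
}}

```text
clock: 26.6
ee_pos: [0.4165, 0.3582, 0.0348]
orientation: [[-0.946, 0.001, 0.324], [0.001, 1.0, -0.0], [-0.324, 0.0, -0.946]]
ft_force: [0.1, -0.2, -0.6]
opening: 0.445
```

Call:
{"fn": "step_arm", "kwargs": {
  "delta_pos": [
    [0, 0, -10],
    [0, 0, -30],
    [0, 0, -60],
    [0, 0, -90],
    [0, 0, -110],
    [0, 0, -120],
    [0, 0, -120],
    [0, 0, -120],
    [0, 0, -120]
  ],
  "rot": [
    [0, 0, 0],
    [0, 0, 0],
    [0, 0, 0],
    [0, 0, 0],
    [0, 0.1, 0],
    [0, 0.2, 0],
    [0, 0.3, 0],
    [0, 0.326, 0],
    [0, 0.326, 0]
  ],
  "gripper": -0.1,
  "newtons": 40
}}

```text
clock: 27.72
ee_pos: [0.3775, 0.358, 0.1481]
orientation: [[-1.0, 0.001, 0.004], [0.001, 1.0, -0.001], [-0.004, -0.001, -1.0]]
ft_force: [-0.8, -0.1, -0.8]
opening: 0.551
```

```bash
python3 - <<'E'
from h import *
w=.144-np.pi
go((.5224,.1037,.18,w),(.5224,.1037,.13,w))
E
```

```text
t 27.73 F [-0.8 -0.1 -0.8] p [0.3775 0.358  0.1481] yaw 3.14 tilt [ 0.0043 -0.0005] open 0.551
[-145.3, -254.1, -31.1] [-0.001, 0.004, -0.145]
[-145.1, -254.1, 18.9] [-0.001, 0.004, -0.145]
```

Call:
{"fn": "step_arm", "kwargs": {
  "delta_pos": [
    [-25, -43, -20],
    [-50, -87, -31],
    [-75, -130, -31],
    [-100, -175, -31],
    [-125, -218, -31],
    [-145, -254, -31],
    [-145, -254, -31],
    [-145, -254, 0],
    [-145, -254, 19],
    [-145, -254, 19]
  ],
  "rot": [
    [0, 0, -0.02],
    [0, 0, -0.05],
    [0, 0, -0.08],
    [0, 0, -0.11],
    [0, 0, -0.145],
    [0, 0.004, -0.145],
    [0, 0.004, -0.145],
    [0, 0.004, -0.145],
    [0, 0.004, -0.145],
    [0, 0.004, -0.145]
  ]
}}

```text
clock: 28.98
ee_pos: [0.5193, 0.1049, 0.1279]
orientation: [[-0.989, -0.145, -0.005], [-0.145, 0.989, -0.001], [0.005, 0.0, -1.0]]
ft_force: [-0.3, -0.4, 0.3]
opening: 0.552
```

```bash
python3 - <<'E'
from h import *
w=.144-np.pi
go((.5224,.1037,.101,w))
b=ctrl.get_image('side')[:,:,::-1];a=ctrl.get_image('top')[:,:,::-1]
cv2.imwrite('pics/b1.png',np.hstack([cv2.resize(b[130:330,150:290],(420,600),interpolation=2),cv2.resize(a[140:240,120:183],(378,600),interpolation=2)]))
E
```

```text
t 28.98 F [-0.3 -0.4  0.3] p [0.5193 0.1049 0.1279] yaw -2.996 tilt [-0.005  -0.0007] open 0.552
[-3.0, -1.6, 26.9] [0.0, -0.005, 0.002]
```

View pics/b1.png

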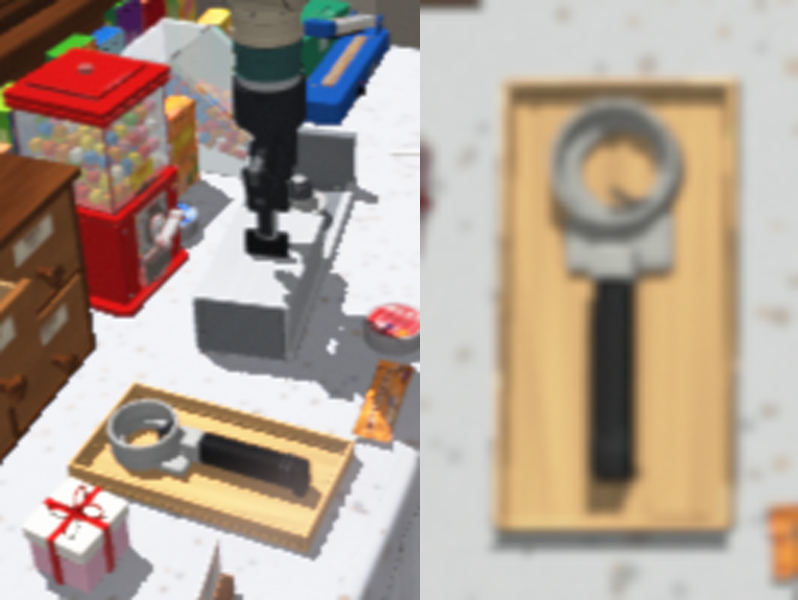

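The wrench lies flat, right side up, in the tray (slightly toward the back); the jaws straddle the hatch bar. I check the centring and carry on.

```bash
python3 - <<'E'
from h import *
c=lambda u,v:(120+(u-420)/6,140+v/6)
print(ray('top',[c(617,97),c(612,481)],.035).mean(0),ray('top',[c(617,97),c(612,481)],.035)); print(ray('top',[c(505,81),c(740,81),c(732,526),c(496,528)],.02).mean(0))
E
```

```text
[0.47593089 0.35739069 0.035     ] [[0.57515444 0.35792953 0.035     ]
 [0.37670734 0.35685185 0.035     ]]
[0.47038982 0.35833929 0.02      ]
```

Call:
{"fn": "step_arm", "kwargs": {
  "delta_pos": [
    [-3, -1.6, 10],
    [-3, -1.6, 20],
    [-3, -1.6, 27],
    [-3, -1.6, 27]
  ],
  "rot": [
    [0, 0, 0],
    [0, 0, 0],
    [0, -0.004, 0],
    [0, -0.004, 0]
  ]
}}

```text
clock: 29.58
ee_pos: [0.5247, 0.1028, 0.1019]
orientation: [[-0.99, -0.144, 0.002], [-0.144, 0.99, 0.0], [-0.002, -0.0, -1.0]]
ft_force: [0.8, -0.3, -0.4]
opening: 0.547
```

Call:
{"fn": "step_arm", "kwargs": {
  "delta_pos": [
    [0, 0, 0],
    [0, 0, 0],
    [0, 0, 0],
    [0, 0, 0],
    [0, 0, 0],
    [0, 0, 0]
  ],
  "rot": [
    [0, 0, 0],
    [0, 0, 0],
    [0, 0, 0],
    [0, 0, 0],
    [0, 0, 0],
    [0, 0, 0]
  ],
  "gripper": 1,
  "newtons": 40
}}

```text
clock: 30.32
ee_pos: [0.5259, 0.1031, 0.1035]
orientation: [[-0.989, -0.144, 0.005], [-0.144, 0.99, 0.001], [-0.005, -0.0, -1.0]]
ft_force: [-2.0, 2.1, 5.7]
opening: 0.133
```

Wrench is within 6 mm of the tray's centre. Bar pinched; slide.

Call:
{"fn": "step_arm", "kwargs": {
  "delta_pos": [
    [0, -12, 0],
    [0, -28, 0],
    [0, -46, 0],
    [0, -64, 0],
    [0, -82, 0],
    [0, -100, 0],
    [0, -118, 0],
    [0, -134, 0],
    [0, -148, 0],
    [0, -155, 0],
    [0, -155, 0]
  ],
  "rot": [
    [0, 0, 0],
    [0, 0, 0],
    [0, 0, 0],
    [0, 0, 0],
    [0, 0, 0],
    [0, 0, 0],
    [0, 0, 0],
    [0, 0, 0],
    [0, 0, 0],
    [0, 0, 0],
    [0, 0, 0]
  ]
}}

```text
clock: 31.7
ee_pos: [0.5519, -0.0529, 0.1035]
orientation: [[-0.99, -0.142, 0.012], [-0.142, 0.99, -0.001], [-0.012, -0.003, -1.0]]
ft_force: [9.1, 0.5, -3.2]
opening: 0.126
```

Call:
{"fn": "step_arm", "kwargs": {
  "delta_pos": [
    [0, -4, 0],
    [0, -8, 0],
    [0, -10, 0],
    [0, -10, 0]
  ],
  "rot": [
    [0, 0, 0],
    [0, 0, 0],
    [0, 0, 0],
    [0, 0, 0]
  ]
}}

```text
clock: 32.2
ee_pos: [0.5534, -0.0618, 0.1036]
orientation: [[-0.99, -0.143, 0.012], [-0.143, 0.99, 0.0], [-0.012, -0.001, -1.0]]
ft_force: [9.7, 2.8, -2.3]
opening: 0.13
```

Call:
{"fn": "step_arm", "kwargs": {
  "delta_pos": [
    [0, -2, 0],
    [0, -4, 0],
    [0, -4, 0]
  ],
  "rot": [
    [0, 0, 0],
    [0, 0, 0],
    [0, 0, 0]
  ]
}}

```text
clock: 32.58
ee_pos: [0.5537, -0.0633, 0.1036]
orientation: [[-0.989, -0.144, 0.012], [-0.144, 0.989, 0.006], [-0.013, 0.004, -1.0]]
ft_force: [10.1, 9.9, -1.0]
opening: 0.133
```

Call:
{"fn": "step_arm", "kwargs": {
  "delta_pos": [
    [0, -2, 0],
    [0, -5, 0],
    [0, -5, 0],
    [0, -5, 0]
  ],
  "rot": [
    [0, 0, 0],
    [0, 0, 0],
    [0, 0, 0],
    [0, 0, 0]
  ]
}}

```text
clock: 33.08
ee_pos: [0.5537, -0.0637, 0.1035]
orientation: [[-0.989, -0.147, 0.012], [-0.147, 0.989, 0.017], [-0.014, 0.015, -1.0]]
ft_force: [8.7, 22.9, 3.6]
opening: 0.133
```

Firm: 23 N with 0.4 mm of motion, the hatch is home. Release and withdraw.

Call:
{"fn": "step_arm", "kwargs": {
  "delta_pos": [
    [0, 3, 0],
    [0, 5, 0]
  ],
  "rot": [
    [0, 0, 0],
    [0, 0, 0]
  ]
}}

```text
clock: 33.33
ee_pos: [0.5536, -0.0633, 0.1035]
orientation: [[-0.989, -0.145, 0.012], [-0.145, 0.989, 0.005], [-0.013, 0.003, -1.0]]
ft_force: [10.2, 6.7, -0.8]
opening: 0.131
```

Call:
{"fn": "step_arm", "kwargs": {
  "delta_pos": [
    [0, 0, 0],
    [0, 0, 0],
    [0, 0, 0],
    [0, 0, 0],
    [0, 0, -15],
    [0, 0, -40],
    [0, 0, -80],
    [0, 0, -120],
    [20, 0, -140],
    [60, 0, -140],
    [100, 0, -140],
    [100, 0, -140]
  ],
  "rot": [
    [0, 0, 0],
    [0, 0, 0],
    [0, 0, 0],
    [0, 0, 0],
    [0, 0, 0],
    [0, 0, 0],
    [0, 0, 0],
    [0, 0, 0],
    [0, 0, 0],
    [0, 0, 0],
    [0, 0, 0],
    [0, 0, 0]
  ],
  "gripper": 0.0
}}

```text
clock: 34.83
ee_pos: [0.4479, -0.0786, 0.2434]
orientation: [[-0.99, -0.143, 0.004], [-0.143, 0.99, 0.0], [-0.004, -0.0, -1.0]]
ft_force: [-0.1, -0.5, -0.9]
opening: 0.499
```

Call:
{"fn": "step_arm", "kwargs": {
  "delta_pos": [
    [0, -50, 0],
    [0, -100, 0],
    [0, -150, 0],
    [0, -200, 0],
    [0, -200, 0]
  ],
  "rot": [
    [0, 0, 0],
    [0, 0, 0],
    [0, 0, 0],
    [0, 0, 0],
    [0, 0, 0]
  ]
}}

```text
clock: 35.45
ee_pos: [0.4808, -0.2804, 0.2434]
orientation: [[-0.99, -0.14, 0.006], [-0.14, 0.99, -0.002], [-0.006, -0.003, -1.0]]
ft_force: [-0.1, 0.4, 0.5]
opening: 0.501
```

```bash
python3 - <<'E'
from h import *
go()
a=ctrl.get_image('top')[:,:,::-1]
cv2.imwrite('pics/f1.png',cv2.resize(a[120:245,85:345],None,fx=3.07,fy=3.07,interpolation=2))
E
```

```text
t 35.45 F [-0.1  0.4  0.5] p [ 0.4808 -0.2804  0.2434] yaw -3.001 tilt [ 0.0063 -0.002 ] open 0.501
```

View pics/f1.png

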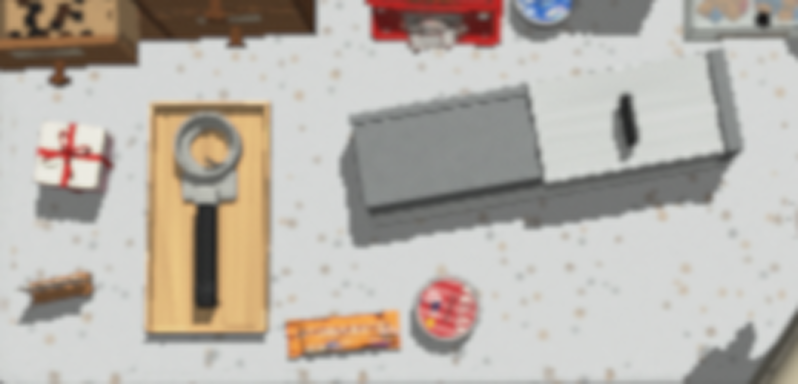

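The hatch is shut against the post, the wrench is in the tray and the bystanders are in place. I check the pointer numerically from the stored picture of the open bay.

```bash
python3 - <<'E'
from h import *
th=np.radians(np.arange(0,360,15))
for r in(.037,.041):
  for n in('top0','a9r'):
    g=cv2.GaussianBlur(cv2.cvtColor(cv2.imread(f'pics/{n}.png'),6),(3,3),0)
    p=proj('top',np.c_[.5555+r*np.cos(.144+th),-.0605+r*np.sin(.144+th),0*th+.028])
    print(r,n,cv2.remap(g,p.astype(np.float32)[:,None],None,1).ravel())
E
```

```text
0.037 top0 [ 96  98 123 133 126 133 109  98  88  86  84  90  97 114 137 147 149 152
 154 163 137 132 127  99]
0.037 a9r [100  99 122 132 126 132 104  91  87  84  82  87  94 111 134 143 145 149
 150 158 134 128 120  98]
0.041 top0 [ 77  79  89  93  92 129 108  89  83  85  86 111 134 149 145 146 145 146
 146 144  96  87  93  81]
0.041 a9r [ 78  79  87  91  90 127 104  89  85  83  84 108 130 147 142 143 142 143
 143 140  94  81  81  79]
```

Hardly any difference there, which is suspicious; I compare the two pictures pixel by pixel.

```bash
python3 - <<'E'
from h import *
f=lambda n:cv2.imread(f'pics/{n}.png')[140:182,268:314]
a,b=f('top0'),f('a9r')
d=cv2.absdiff(a,b).max(2); ys,xs=np.where(d>25)
for y,x in list(zip(ys,xs))[:40]: print(x+268,y+140,d[y,x],a[y,x].sum()//3,b[y,x].sum()//3,(ray('top',(x+268,y+140),.03)[0,:2]-[.5555,-.0605]).round(3))
D=cv2.cvtColor(cv2.convertScaleAbs(d,alpha=4),8)
cv2.imwrite('pics/d.png',cv2.resize(np.hstack([a,b,D]),None,fx=5.7,fy=5.7,interpolation=2))
E
```

```text
274 168 30 91 121 [-0.019  0.043]
273 169 45 93 138 [-0.022  0.046]
274 169 49 83 131 [-0.023  0.043]
275 169 32 80 111 [-0.023  0.04 ]
272 170 34 107 140 [-0.026  0.049]
273 170 44 96 140 [-0.026  0.046]
274 170 50 87 137 [-0.026  0.043]
275 170 38 85 122 [-0.026  0.04 ]
274 171 30 111 140 [-0.029  0.043]
275 171 28 105 133 [-0.029  0.04 ]
```

View pics/d.png

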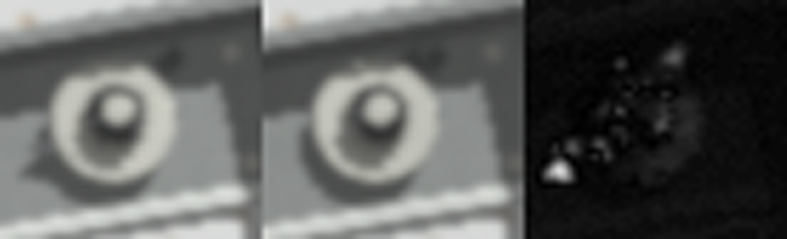

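The tongue has left its starting place (lower left, (555,170) in the difference) and now lies beside the stop block (675,55). That is about 2.5 rad clockwise, consistent with the firm stop I felt.

```bash
python3 -c "
from bench import ctrl
print(ctrl.job_done())"
```

```text
the job is handed in; nothing more can be done
None
```

The job is done and handed in at about 35.5 s of the 72 s allowed: screw tightened, wrench laid in the tray, hatch shut.

- **Screw:** I seated the ring and drove the screw in three strokes without lifting the wrench off. A fourth test stroke met a firm stop, over 2 N m at the screw against the 0.4 N m it normally takes. Before-and-after pictures show the pointer moved about 2.5 rad clockwise and now lies beside the stop block.
- **Wrench:** it lies flat and right side up in the tray, about 6 mm from the measured centre.
- **Hatch:** I pinched the bar and slid it until it stopped moving at 23 N. The last picture shows it shut against the end post.
- **Bystanders:** the tin, chocolate bar, gift and price stand look undisturbed in the last picture. The lollipop was outside that picture. I last saw it in place before gripping the wrench, and nothing went near it afterwards.

Some checks did not go smoothly:
- **Force dip:** the force rose near the end of the third stroke, then dropped again. I took this as the wrench or pawl giving way, which is why I added the test stroke.
- **Droop:** the wrench had tilted about 0.35 rad in the grip after that. I levelled it by tilting the tool before laying it down.
- **Pointer check:** a first numeric check, sampling brightness around the washer, showed almost no change. The pixel-by-pixel comparison did show the pointer had moved.
- **Picture budget:** I viewed 15 pictures against the budget of 10.

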